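Seat a mould stopper with the ratchet clamp

TASK

Squeeze the two handles of the bench ratchet clamp together until the wooden stopper is pushed fully home in the plaster mould and the ratchet keeps the jaws firmly pressed on it with your hand off, without squeezing so hard that the plaster cracks. Then press the long handle gently down, out of the scissor plane, to free the ratchet so the clamp springs right open, and only then lift the mould out and stand it upright in the gap between the two cups on the ware board. Leave the cups, the bowl and the brush alone.

Things in the scene. Friction and masses are not known exactly. Their poses are not given: they have to be found in the camera images.
- clamp: Bench-fixed steel scissor clamp lying flat. Origin: foot of its pivot post on the bench; +x to the jaws and mould, -x to the handles, z up. Handles and jaws lie 45 mm up; base plate 8 mm thick, x -27..123, y +-45 mm, so only bench lies under the handles. The halves are geared: both always swing equally about the pivot, and spring open.
- half_a (a joint): Closing angle of each half, rad: 0 sprung fully open, 0.12 end stop. Ratchet teeth catch at 0.04, 0.06, 0.08, 0.10; let go, it slips back to the last one passed. Outside width over the two handles at the grips: 64 mm open, 42 mm at 0.12; the pads close on the mould 160 mm per rad. How far it takes to seat the stopper differs each time (jaw screw left anywhere in 6.5 mm).
- handle: The long springy handle of the clamp, on its -y side, polished steel, 20 mm wide, 12 mm tall, carrying the ratchet pawl; reaches 136 mm behind the pivot, 26 mm past the other handle. Origin: where it flexes, 25 mm behind the pivot, 45 mm up. Pressing its tail down 6 to 10 mm (5 to 15 N) frees the ratchet; it stops at 13 mm; above 45 N it is forced.
- grip_a (a point): On top of the short +y handle, middle of its flat bow (20 mm wide, 34 mm long, 12 mm tall), 92 mm behind the pivot, 51 mm above the bench. Both handles can be pinched here from above, on their outer sides, along the clamp's y.
- grip_b (a point): The same point on the long -y handle, beside grip_a: the top of its bow, 92 mm behind the pivot, 51 mm above the bench.
- thumb (a point): On top of the tail of the long handle, 125 mm behind the pivot, 51 mm above the bench, clear of the short handle: where to press down. It swings sideways with the handle as the clamp opens.
- cradle (a point): Middle of the clamp's wooden cradle floor, 12 mm above the bench, 82 mm ahead of the pivot, where the mould stands. A 32 mm high stop wall on its far (+x) side, a 6 mm lip on the near side, open on the y sides towards the jaw pads.
- mould: Small plaster mould, block 50 (x) by 40 (y) by 75 mm tall, 0.26 to 0.40 kg, origin under its centre, standing in the cradle with its axes along the clamp's. The stopper is in its +y face, 33 mm up. Grip it near the top across x (50 mm), above the jaws. Cracks if the jaws press above 27 N.
- bung: Wooden mould stopper, round head 22 mm across, 5 mm thick. Origin: middle of the head's outer face. It slides along the mould's y against about 10 N: starts with this face 29 to 30 mm from the mould's axis (gap under the head 4 to 5 mm); fully home the head is flat on the plaster, at 25 mm. The jaw pad is sprung, 5 N/mm; jaw force is about 1.2 x the pinch on the handles: 12 to 20 N seats it.
- board: Wooden ware board lying on the bench, 160 (x) by 280 (y) by 18 mm, origin under its centre. It may be on either side of the clamp.
- gap (a point): Middle of the board's top, 18 mm above the bench, in the gap between the two cups: where the mould goes, in any turn that fits.
- cup_a: White cup, 68 mm across, 50 mm tall, standing on the -y part of the board. Origin under its centre.
- cup_b: White cup like the other, on the +y part of the board.
- bowl: White bowl, 100 mm across, 45 mm tall, on the bench beyond the work. Origin under its centre.
- brush: Brush 170 mm long lying on the bench near the robot, along x. Origin under its middle.
There are look-alikes about, which are no part of the job. What is shaped like the mould but orange is not meant.

How it is judged:
On the way, in this order (a step that is already met when the one before it is completed fails the run):
1. the ratchet holds the clamp shut on the mould with the hand off: stopper home (within 1 mm) and the jaw still pressing on it (y of bung in the frame of mould below 0.026 m and contact force between bung and clamp above 1 N and contact force between the fingers and clamp below 0.3 N and value of joint half_a above 0.035 rad), for 0.3 s.
2. the clamp has sprung open with the mould still in its cradle and the stopper home (value of joint half_a below 0.012 rad and horizontal distance between mould and cradle below 0.012 m and z of mould in the frame of clamp below 0.018 m and y of bung in the frame of mould below 0.026 m), for 0.2 s.
At the end, for the whole second after the job is handed in: The mould stands upright (within 0.08 rad), released and at rest on the ware board with its centre within 35 mm of the middle of the gap between the cups; its stopper is home (within 1 mm); the clamp is fully open (joint below 0.012 rad) (z of mould in the frame of board between 0.015 and 0.021 m and angle between mould's own z axis and vertical below 0.08 rad and horizontal distance between mould and gap below 0.035 m and linear speed of mould below 0.01 m/s and y of bung in the frame of mould below 0.026 m and value of joint half_a below 0.012 rad); the robot touches nothing.
It fails at once if the jaw pressed the stopper and mould with more than 27 N (the plaster cracks) (contact force between bung and clamp above 27 N).
It fails at once if the long handle was forced with more than 45 N (contact force between the fingers and handle above 45 N).
It fails at once if a cup, the bowl or the brush was moved by more than 15 mm (distance of any of cup_a, cup_b, bowl, brush from where it was at the start of the episode above 0.015 m).
It also fails if it takes over 67 s, if anything falls off the work surface, if the arm or the gripper's body presses on something with over 40 N, if the wrist force passes 120 N, or if a joint passes its speed limit or range.

ROBOT

A 6-joint arm with a two-finger parallel gripper is mounted at the origin on the work surface. World frame = base frame: x ahead of the robot, y to its left, z up, the work surface at z = 0. Lengths are in m, angles in rad, forces in N, time in s.
With the tool pointing down it reaches from about 0.35 to 0.775 m from the base axis. Payload 7.3 kg.
Tool frame: the origin (TCP) lies at the very end of the fingers, on their centre line; the grasp point (between the pads) lies 19 mm behind it; z points along the fingers, y is the line along which they close (so a half turn about z gives the same grasp; the last joint's range is limited). The gripper opens to 92 mm and grips with 3 to 60 N. Pads are 19 mm wide; open, the fingers measure 130 mm over their backs; the gripper's body (75 mm by 190 mm) begins 47 mm behind the grasp point.
Start: joints at [1.125, 0.342, 1.524, -0, 1.275, -0.146], TCP at [0.155, 0.502, 0.193] pointing down, gripper open.
Joint ranges: [-2.53, 2.53], [-0.77, 2.02], [0.04, 2.7], [-1, 4.14], [0.28, 2.66], [-3.11, 3.11]. Speed limits (rad/s): [2.57, 2.57, 3.14, 3.14, 3.14, 3.14].

INTERFACE

Orientations are given as [roll, pitch, yaw] about the fixed x, y, z axes, in that order (R = Rz(yaw) Ry(pitch) Rx(roll)).
In Python, from plant import monitor, get_image, ctrl gives the robot as it stands.
- The arm moves only by the shell command python3 -m jog 'ROWS' [FORCE]. ROWS is JSON, a list of rows, each a list of 5 numbers: the closure, from -1 (fully open) to 1 (shut), so that 0 is half open, then the shift along the tool's x, y, z in m, then the turn about the tool's z in degrees. A call has 1 to 10 rows; each row is the pose to reach, as a shift and turn from the pose commanded when the call began, along the tool's axes at that moment; what a row does not reach only later rows make up. A row lasts 1/12 s, in which the tool goes at most 41.7 mm and 7.16 degrees, less where a joint would pass 70% of its speed; a pose out of reach is approached as far as the arm can. A call with a gripper value outside its range is refused whole. The fingers move at their own pace and stop on an object; FORCE is the grip in N (left out, the last holds). Time passes only in rows, so rows that repeat a pose let the fingers close. It gives the time, the measured TCP pose, the force, the opening and the grip force at its end, in the units of the state.
- monitor.state(): the state, without advancing time (a new reading comes with each control period).
- get_image(name): name is "side" or "top" or "wrist"; returns a dict with "img" (400x640x3 uint8, red, green, blue), "vertical_fov" (degrees; the focal length in pixels is half the picture's height over the tangent of half this angle, whatever the lens; pixels are square), "cx", "cy" (the principal point, pixels), "R" (3x3) and "t" (3): a world point X has camera coordinates R X + t; the wrist camera has in their place "tool_from_camera" (4x4, takes a point from camera to tool coordinates, whose origin is the TCP and whose axes are the flange's). Camera axes: x right, y down, z forward; pixel columns grow to the right and rows downward; lengths in m; the calibration is good to about 2 mm. The wrist camera is an equidistant fisheye: a pixel r from the principal point sees the ray r / f radians off the axis. A picture is of the moment at which its call begins: read the wrist's pose just before it. There is no depth.
- ctrl.sign_off(): hands the job in; it is judged then, once.
The state is a dict: "clock": time; "joint_positions": joint angles; "qd": joint speeds; "joint_torque": joint torques, N m; "position": TCP position; "orientation": TCP orientation; "ft_force": force on the tool from outside, world axes, zero at the start; "torque": the same for the moment, N m; "finger_gap": finger opening in m; "grasp_force": force on a finger pad.
Only numpy, scipy, OpenCV 4.12 (cv2) and the standard library are available. Lean on these libraries where they do the work, as an engineer would, in place of code of your own. Each camera call takes 0.05 s, during which the arm holds its last target. There are 200 camera calls.

## Working session

There is one attempt and no reset: what is moved stays moved. The work goes in short steps, Python scripts to look and compute and a shell command to move; the robot and the scene stay as the last step left them, time stands still between calls to the robot, and variables do not carry over. Pictures are saved under pics/ and viewed, at most 10 in all, crops included, and the job is handed in when it is done.

```bash
mkdir -p pics; ls
cat > h.py <<'E'
import numpy as np, cv2, json
from plant import monitor, get_image, ctrl
from scipy.spatial.transform import Rotation as Ro
def f_(d): return d["img"].shape[0]/2/np.tan(np.radians(d["vertical_fov"])/2)
def save(name,fn):
    s=monitor.state(); d=get_image(name); cv2.imwrite(f"pics/{fn}.png",d["img"][:,:,::-1])
    c={k:(np.array(v).tolist() if k!="img" else None) for k,v in d.items()}; c["pos"]=list(map(float,s["position"])); c["rpy"]=list(map(float,s["orientation"])); c["f"]=float(f_(d))
    json.dump(c,open(f"pics/{fn}.json","w"))
def px2w(fn,u,v,z):
    c=json.load(open(f"pics/{fn}.json")); a=(np.array([u,v])-[c["cx"],c["cy"]])/c["f"]
    if "R" in c:
        R=np.array(c["R"]); o=-R.T@np.array(c["t"]); r=R.T@np.array([a[0],a[1],1])
    else:
        T=np.array(c["tool_from_camera"]); W=Ro.from_euler("xyz",c["rpy"]).as_matrix(); th=np.hypot(*a)
        rc=np.array([*(np.sin(th)*a/max(th,1e-9)),np.cos(th)]); r=W@T[:3,:3]@rc; o=W@T[:3,3]+np.array(c["pos"])
    return o+r*(z-o[2])/r[2]
def crop(fn,out,x0,y0,x1,y1,k):
    cv2.imwrite(f"pics/{out}.png",cv2.resize(cv2.imread(f"pics/{fn}.png")[y0:y1,x0:x1],None,fx=k,fy=k,interpolation=cv2.INTER_CUBIC))
E
python3 - <<'E'
from h import *
save("top","top0"); save("side","side0")
a=np.vstack([cv2.imread("pics/top0.png"),cv2.imread("pics/side0.png")])
cv2.imwrite("pics/both.png",cv2.resize(a,(480,600)))
print(monitor.state())
E
```

```text
pics
{'clock': 0.1, 'joint_positions': array([ 1.12500396e+00,  3.42640368e-01,  1.52489941e+00,  1.59405461e-05,
        1.27541287e+00, -1.45984295e-01]), 'qd': array([ 0.00147024, -0.00278744, -0.00414916,  0.00010163,  0.00060955,
       -0.00077193]), 'joint_torque': array([ 1.57749557e-03, -4.32003951e+01, -2.44697821e+01,  7.18351454e-02,
        5.24630724e-02, -4.55211864e-05]), 'position': array([0.15484225, 0.50122527, 0.19212878]), 'orientation': array([-3.14024934e+00, -2.12915361e-04,  2.84177979e+00]), 'ft_force': array([-0.13460809, -0.03150628, -0.15228171]), 'torque': array([0.02635006, 0.01260203, 0.00268963]), 'grasp_force': 0.0, 'finger_gap': 0.09157427602732765}
```

View pics/top0.png

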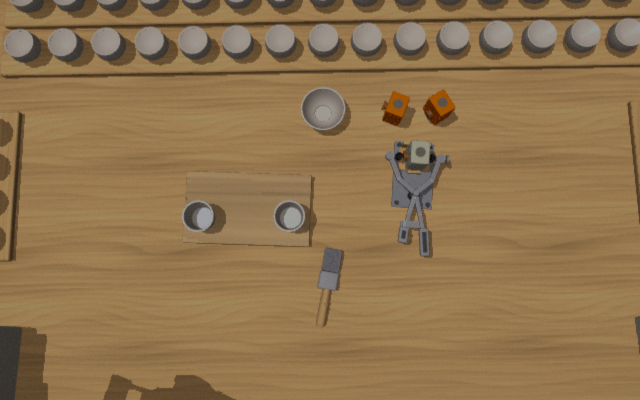

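View pics/side0.png

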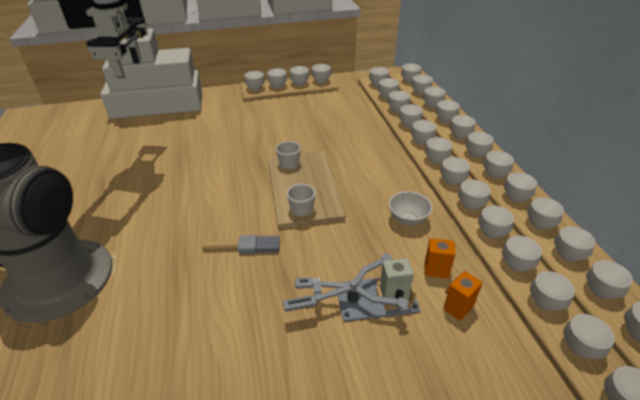

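The top view shows the clamp at (415,190) with the pale mould at (420,154) and handle tails at (404,235) and (425,248). The board is at (250,209) with cups at (200,216) and (290,216). The look-alikes are the orange blocks at (397,107) and (440,106) and the cups on the shelf rows. I choose the pale block in the clamp and will check it in a crop.

Run:
```python
from h import *
crop("top0","c0",370,130,470,265,4)
for n,u,v,z in [("mould top",420,152,.087),("cupA",290,215,.068),("cupB",200,216,.068),("b1",187,173,.018),("b2",312,175,.018),("b3",310,246,.018),("b4",183,241,.018),("pivot",415,191,.05),("short tail",404,238,.051),("long tail",425,251,.051),("bowl",323,108,.045),("brush",330,285,.01)]: print(n,px2w("top0",u,v,z).round(3))
```

```text
mould top [ 0.662 -0.199  0.087]
cupA [0.535 0.078 0.068]
cupB [0.536 0.268 0.068]
b1 [0.638 0.312 0.018]
b2 [0.629 0.031 0.018]
b3 [0.471 0.038 0.018]
b4 [0.486 0.317 0.018]
pivot [ 0.584 -0.192  0.05 ]
short tail [ 0.483 -0.164  0.051]
long tail [ 0.455 -0.208  0.051]
bowl [0.775 0.004 0.045]
brush [ 0.385 -0.005  0.01 ]
```

View pics/c0.png

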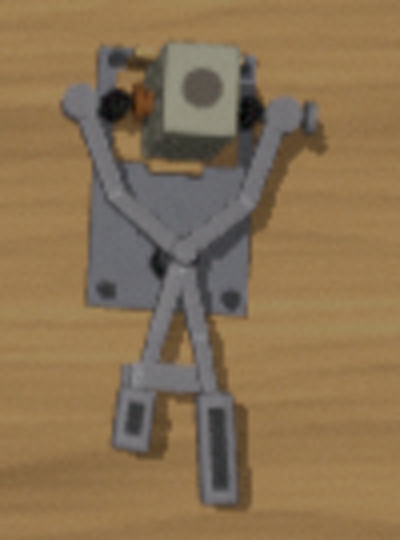

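The crop confirms it: pale mould with an orange-brown stopper on its left (+y) side, pivot at crop (182,252), clamp yaw about -0.08. Moving over the handles now.

```bash
python3 -m jog '[[-1,-0.338,-0.263,0,-12.6],[-1,-0.338,-0.263,0,-12.6],[-1,-0.338,-0.263,0,-12.6],[-1,-0.338,-0.263,0,-12.6],[-1,-0.338,-0.263,0,-12.6],[-1,-0.338,-0.263,0,-12.6],[-1,-0.338,-0.263,0,-12.6],[-1,-0.338,-0.263,0,-12.6],[-1,-0.338,-0.263,0,-12.6],[-1,-0.338,-0.263,0,-12.6]]' 10
```

```text
clock: 0.93
position: [0.3924, 0.1606, 0.1927]
orientation: [3.141, -0.0, 3.062]
ft_force: [0.9, 0.7, 0.8]
finger_gap: 0.0921
grasp_force: 0.0
```

```bash
python3 -m jog '[[-1,-0.124,-0.336,0,0],[-1,-0.124,-0.336,0,0],[-1,-0.124,-0.336,0,0],[-1,-0.124,-0.336,0,0],[-1,-0.124,-0.336,0,0],[-1,-0.124,-0.336,0,0],[-1,-0.124,-0.336,0,0],[-1,-0.124,-0.336,0,0],[-1,-0.124,-0.336,0,0],[-1,-0.124,-0.336,0,0]]'
python3 - <<'E'
from h import *
save("wrist","w1"); c=json.load(open("pics/w1.json")); print(c["pos"],c["rpy"],c["tool_from_camera"],c["f"])
E
```

```text
clock: 1.77
position: [0.4893, -0.1871, 0.1918]
orientation: [-3.14, -0.0, 3.057]
ft_force: [-1.0, -0.4, -0.0]
finger_gap: 0.0917
grasp_force: 0.0
[0.4893090165165154, -0.1870839341582973, 0.19180067032464104] [-3.1403783305326, -8.718673694052548e-05, 3.0571980684557665] [[0.0005704689769366821, -0.955104177334045, -0.29626961539145635, 0.08034403714307053], [0.9999994397333437, 0.00028067858087791475, 0.0010206627899981811, -0.0001973255663297313], [-0.0008916827591714152, -0.29627003165792726, 0.9551038023394447, -0.19175361776515257], [0.0, 0.0, 0.0, 1.0]] 309.70691628693146
```

View pics/w1.png

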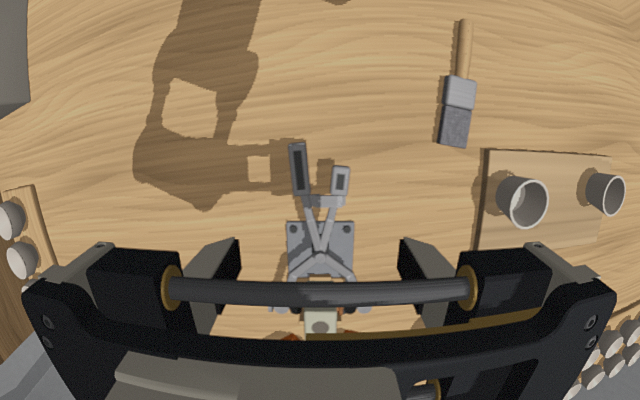

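The wrist view shows the long handle from (296,143) to (303,195), the short one around (341,180), and the pivot near (320,245). I'll enlarge it for the numbers.

Run:
```python
from h import *
crop("w1","c1",270,130,370,270,4)
```

```text
(no output)
```

View pics/c1.png

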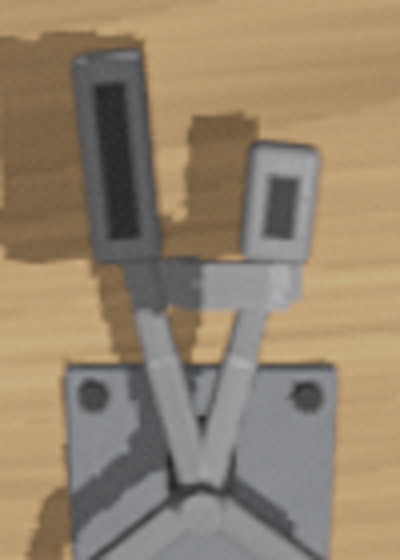

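Run:
```python
from h import *
P=lambda u,v,z: px2w("w1",270+(u-1.5)/4,130+(v-1.5)/4,z)
W={}
for n,u,v,z in [("LtL",74,62,.051),("LtR",138,57,.051),("LfL",97,262,.051),("LfR",160,260,.051),("StL",252,145,.051),("StR",319,151,.051),("SfL",243,260,.051),("SfR",308,262,.051),("b1",67,366,.008),("b2",336,366,.008),("piv",203,508,.055)]:
    W[n]=P(u,v,z); print(n,W[n].round(4))
d=W["b2"]-W["b1"]; print("width",np.linalg.norm(d), "yaw",-np.arctan2(d[0],d[1])); m=(W["b1"]+W["b2"])/2
y=-np.arctan2(d[0],d[1]); X=np.array([np.cos(y),np.sin(y),0]); print("pivot from base",m+.027*X, "grip mid",m+(.027-.092)*X)
Y=np.array([-X[1],X[0],0]); o=m+.027*X
for n in W: print(n,((W[n]-o)@X).round(4),((W[n]-o)@Y).round(4))
```

```text
LtL [ 0.4455 -0.2166  0.051 ]
LtR [ 0.4458 -0.1992  0.051 ]
LfL [ 0.5019 -0.2161  0.051 ]
LfR [ 0.5028 -0.1985  0.051 ]
StL [ 0.4724 -0.1705  0.051 ]
StR [ 0.4755 -0.1523  0.051 ]
SfL [ 0.5048 -0.1754  0.051 ]
SfR [ 0.5069 -0.1572  0.051 ]
b1 [ 0.5481 -0.2343  0.008 ]
b2 [ 0.5554 -0.1471  0.008 ]
piv [ 0.579  -0.1927  0.055 ]
width 0.08753592589356986 yaw -0.0838835926034527
pivot from base [ 0.57862954 -0.19297334  0.008     ] grip mid [ 0.48695303 -0.1852651   0.008     ]
LtL -0.1307 -0.0347
LtR -0.1319 -0.0174
LfL -0.0745 -0.0295
LfR -0.0751 -0.0118
StL -0.1077 0.0135
StR -0.1061 0.0319
SfL -0.0751 0.0114
SfR -0.0745 0.0296
b1 -0.027 -0.0438
b2 -0.027 0.0438
piv 0.0003 0.0003
```

```bash
python3 -m jog '[[-1,0.002,0.0016,0.04,0],[-1,0.002,0.0016,0.08,0],[-1,0.002,0.0016,0.11,0],[-1,0.002,0.0016,0.135,0],[-1,0.002,0.0016,0.155,0],[-0.7,0.002,0.0016,0.165,0],[-0.6,0.002,0.0016,0.165,0],[-0.5,0.002,0.0016,0.165,0],[-0.45,0.002,0.0016,0.165,0],[-0.45,0.002,0.0016,0.165,0]]' 8
python3 -m jog '[[-0.43,0,0,0,0],[-0.42,0,0,0,0],[-0.41,0,0,0,0],[-0.4,0,0,0,0],[-0.39,0,0,0,0],[-0.38,0,0,0,0]]'
```

```text
clock: 2.65
position: [0.4878, -0.1808, 0.0292]
orientation: [-3.141, 0.003, 3.062]
ft_force: [0.6, 0.2, -0.1]
finger_gap: 0.0675
grasp_force: 0.0
clock: 3.15
position: [0.4868, -0.1805, 0.0277]
orientation: [3.141, -0.0, 3.062]
ft_force: [-0.0, -0.6, 0.7]
finger_gap: 0.0637
grasp_force: 0.0
```

```bash
python3 -m jog '[[-0.5,0,0,0,0],[-0.6,0,0,0,0],[-0.6,0,-0.0048,0,0],[-0.6,0,-0.0048,0,0],[-0.6,0,-0.0048,0,0],[-0.6,0,-0.0048,0,0]]'
python3 -m jog '[[-0.5,0,0,0,0],[-0.45,0,0,0,0],[-0.42,0,0,0,0],[-0.4,0,0,0,0],[-0.39,0,0,0,0],[-0.38,0,0,0,0],[-0.37,0,0,0,0],[-0.36,0,0,0,0],[-0.35,0,0,0,0],[-0.35,0,0,0,0]]'
python3 -c "
from h import *
save('wrist','w2');crop('w2','c2',180,100,460,300,2.8)"
```

```text
clock: 3.65
position: [0.4864, -0.1854, 0.0277]
orientation: [3.141, -0.0, 3.061]
ft_force: [0.1, 0.3, -0.4]
finger_gap: 0.0735
grasp_force: 0.0
clock: 4.48
position: [0.4865, -0.1853, 0.0277]
orientation: [3.142, 0.0, 3.062]
ft_force: [-0.1, -0.0, 0.2]
finger_gap: 0.0621
grasp_force: 0.0
```

View pics/c2.png

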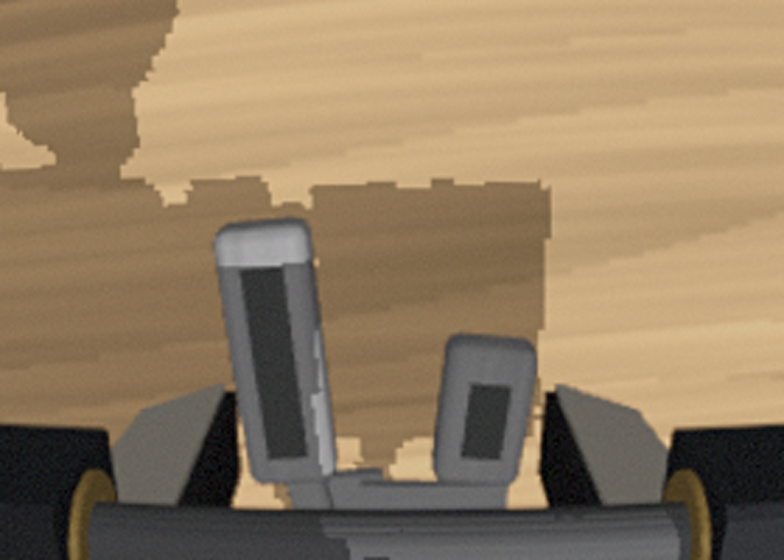

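The fingers (inner edges at about 238 and 545) straddle both handles evenly. I'll close slowly.

```bash
for i in 1; do python3 -m jog '[[-0.34,0,0,0,0],[-0.33,0,0,0,0],[-0.32,0,0,0,0],[-0.31,0,0,0,0],[-0.30,0,0,0,0],[-0.29,0,0,0,0],[-0.28,0,0,0,0],[-0.27,0,0,0,0],[-0.26,0,0,0,0],[-0.25,0,0,0,0]]'; done
python3 -m jog '[[-0.24,0,0,0,0],[-0.23,0,0,0,0],[-0.22,0,0,0,0],[-0.21,0,0,0,0],[-0.20,0,0,0,0],[-0.19,0,0,0,0],[-0.18,0,0,0,0],[-0.17,0,0,0,0],[-0.16,0,0,0,0],[-0.15,0,0,0,0]]'
```

```text
clock: 5.37
position: [0.4865, -0.1853, 0.0277]
orientation: [3.141, 0.0, 3.062]
ft_force: [0.3, -0.7, 0.6]
finger_gap: 0.0576
grasp_force: 0.0
clock: 6.2
position: [0.4865, -0.1853, 0.0277]
orientation: [3.141, 0.0, 3.062]
ft_force: [-0.2, 0.1, 0.3]
finger_gap: 0.053
grasp_force: 0.0
```

```bash
python3 -m jog '[[-0.14,0,0,0,0],[-0.13,0,0,0,0],[-0.12,0,0,0,0],[-0.11,0,0,0,0],[-0.1,0,0,0,0],[-0.1,0,0,0,0]]'
python3 -c "
from h import *
save('wrist','w3');crop('w3','c3',180,100,460,300,2.8)"
```

```text
clock: 6.7
position: [0.4865, -0.1853, 0.0277]
orientation: [3.142, 0.0, 3.062]
ft_force: [0.2, -0.1, -0.5]
finger_gap: 0.0507
grasp_force: 0.0
```

View pics/c3.png

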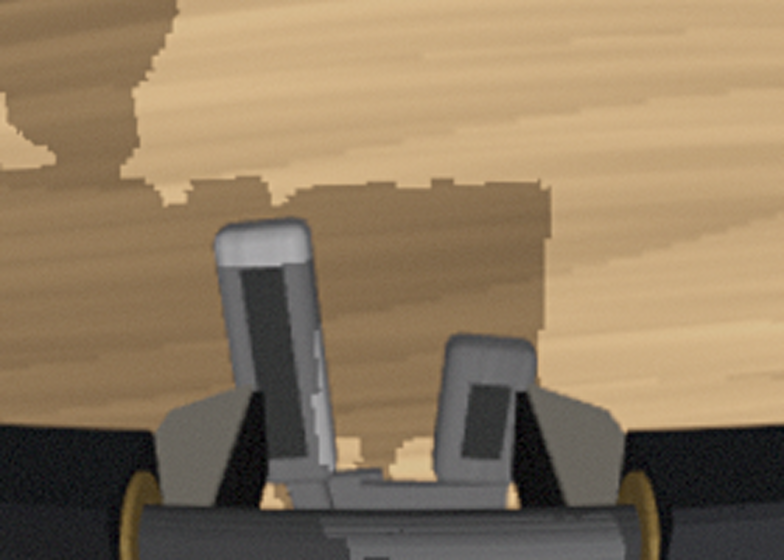

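The fingers have closed to 51 mm but overlap the handles, which haven't moved. The tips therefore look higher than the reported TCP. I'll check with the side camera before going lower.

```bash
python3 -c "
from h import *
save('side','s2');crop('s2','cs2',230,180,430,330,4)
c=json.load(open('pics/s2.json'));R=np.array(c['R']);t=np.array(c['t']);s=monitor.state()
print(s['position'])
for dy in(-.025,.025):
  for z in (.0277,.061):
    X=np.array([.4865+.08*dy,-.1853+dy,z]);p=R@X+t;uv=p[:2]/p[2]*c['f']+[c['cx'],c['cy']];print(dy,z,uv,(uv-[230,180])*4)
"
```

```text
[ 0.48645447 -0.18529747  0.02769923]
-0.025 0.0277 [305.70299911 307.70516456] [302.81199646 510.82065825]
-0.025 0.061 [305.19036556 296.56351035] [300.76146226 466.25404142]
0.025 0.0277 [302.56777646 286.42019962] [290.27110583 425.68079848]
0.025 0.061 [301.99656301 275.23772246] [287.98625204 380.95088982]
```

View pics/cs2.png

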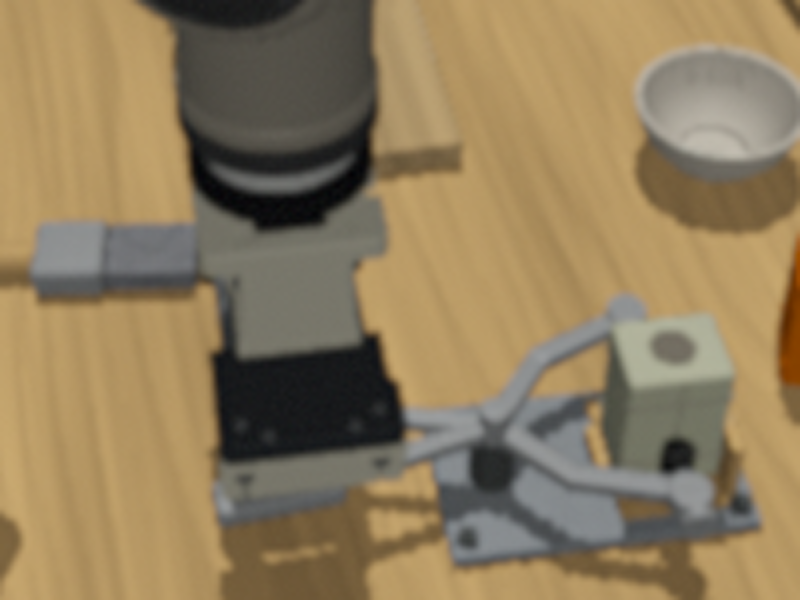

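The side view shows the gripper ending around row 490, with the long handle (215–345, row 505) unobstructed below it. So the fingertips really are above the handles. I'll open and lower them in small steps, watching the force.

```bash
python3 -m jog '[[-0.3,0,0,0,0],[-0.5,0,0,0,0],[-0.6,0,0,0,0],[-0.6,0,0,0,0],[-0.6,0,0,0.003,0],[-0.6,0,0,0.006,0],[-0.6,0,0,0.009,0],[-0.6,0,0,0.012,0],[-0.6,0,0,0.012,0],[-0.6,0,0,0.012,0]]'
python3 -c "
from h import *
save('wrist','w4')
a=cv2.imread('pics/w2.png')[100:300,180:460];b=cv2.imread('pics/w4.png')[100:300,180:460]
cv2.imwrite('pics/c4.png',cv2.resize(np.hstack([b]),None,fx=2.8,fy=2.8,interpolation=cv2.INTER_CUBIC))
# camera height fit from w1 with clamp geometry
from scipy.optimize import least_squares
c=json.load(open('pics/w1.json'));T=np.array(c['tool_from_camera']);W=Ro.from_euler('xyz',c['rpy']).as_matrix()
pts=[(74,62,-.136,-.0349,.051),(97,262,-.075,-.0305,.051),(308,262,-.075,.0305,.051),(319,151,-.109,.033,.051),(67,366,-.027,-.045,.008),(336,366,-.027,.045,.008),(203,508,0,0,.057)]
def res(q):
    o=[]
    for u,v,X,Y,Z in pts:
        cy,sy=np.cos(q[2]),np.sin(q[2]);p=np.array([q[0]+cy*X-sy*Y,q[1]+sy*X+cy*Y,Z])
        cam=T[:3,:3].T@(W.T@(p-np.array(c['pos'])-[0,0,q[3]])-T[:3,3]);r=np.hypot(*cam[:2]);th=np.arctan2(r,cam[2])
        m=c['f']*th*cam[:2]/r+[c['cx'],c['cy']];o+=list(m-[270+(u-1.5)/4,130+(v-1.5)/4])
    return np.array(o)
s=least_squares(res,[.5785,-.193,-.083,0]);print(s.x,s.fun.round(1))
"
```

```text
clock: 7.63
position: [0.4863, -0.1852, 0.0154]
orientation: [3.141, -0.001, 3.062]
ft_force: [-0.1, -0.1, -0.3]
finger_gap: 0.0732
grasp_force: 0.0
[ 0.58390665 -0.19295763 -0.07657295  0.01304541] [ 0.5 -1.2  0.   1.  -0.4  0.7 -0.5 -0.3  0.4  0.4 -0.1 -0.   0.1 -0.6]
```

```bash
python3 -m jog '[[-0.6,-0.003,0,0.002,0],[-0.6,-0.003,0,0.004,0],[-0.6,-0.003,0,0.006,0],[-0.6,-0.003,0,0.008,0],[-0.6,-0.003,0,0.01,0],[-0.6,-0.003,0,0.01,0]]'
python3 -m jog '[[-0.6,0,0,0.001,0],[-0.6,0,0,0.002,0],[-0.6,0,0,0.003,0],[-0.6,0,0,0.004,0],[-0.6,0,0,0.004,0]]'
python3 -c "
from h import *
save('wrist','w5');crop('w5','c5',180,100,460,300,2.8)"
```

```text
clock: 8.18
position: [0.4891, -0.1854, 0.0052]
orientation: [3.141, -0.001, 3.062]
ft_force: [-0.2, -0.5, 0.5]
finger_gap: 0.0735
grasp_force: 0.0
clock: 8.6
position: [0.4893, -0.1855, 0.0015]
orientation: [3.141, -0.0, 3.062]
ft_force: [-0.3, -0.1, -0.6]
finger_gap: 0.0735
grasp_force: 0.0
```

View pics/c5.png

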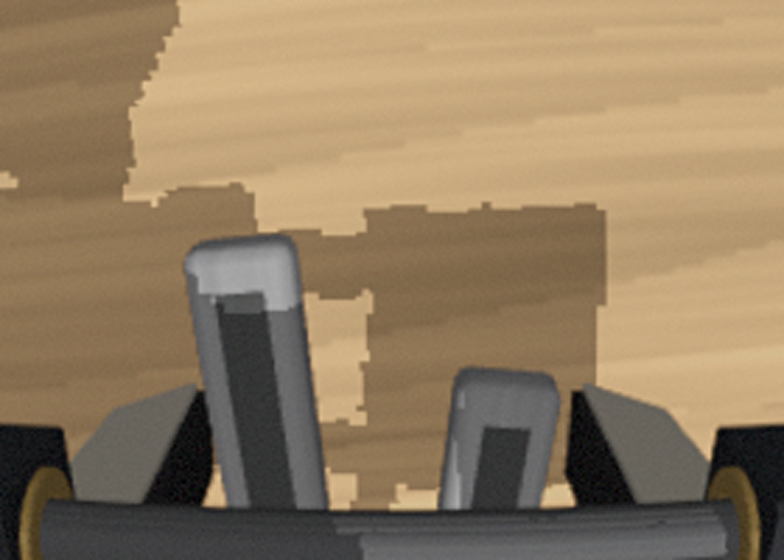

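The short handle's width in this view (about 100 crop px) puts its depth level with the finger corners at about 0.174 m. The tips are only now at handle height, so reported z reads about 45 mm too low. I'll go further down in small steps with force checks.

```bash
python3 -m jog '[[-0.7,0,-0.0008,0.002,0],[-0.7,0,-0.0008,0.004,0],[-0.7,0,-0.0008,0.006,0],[-0.7,0,-0.0008,0.008,0],[-0.7,0,-0.0008,0.008,0]]'
python3 -m jog '[[-0.7,0,0,0.002,0],[-0.7,0,0,0.004,0],[-0.7,0,0,0.006,0],[-0.7,0,0,0.008,0],[-0.7,0,0,0.008,0]]'
```

```text
clock: 9.07
position: [0.4891, -0.1862, -0.0068]
orientation: [3.141, -0.001, 3.062]
ft_force: [0.3, -0.2, -0.3]
finger_gap: 0.0782
grasp_force: 0.0
clock: 9.48
position: [0.4891, -0.1862, -0.0148]
orientation: [3.141, -0.001, 3.062]
ft_force: [-0.9, -0.4, 0.6]
finger_gap: 0.0785
grasp_force: 0.0
```

```bash
python3 -m jog '[[-0.7,0,0,0.002,0],[-0.7,0,0,0.004,0],[-0.6,0,0,0.004,0],[-0.5,0,0,0.004,0],[-0.45,0,0,0.004,0],[-0.42,0,0,0.004,0],[-0.4,0,0,0.004,0],[-0.39,0,0,0.004,0],[-0.38,0,0,0.004,0],[-0.37,0,0,0.004,0]]' 10
python3 -m jog '[[-0.36,0,0,0,0],[-0.35,0,0,0,0],[-0.34,0,0,0,0],[-0.33,0,0,0,0],[-0.32,0,0,0,0],[-0.31,0,0,0,0],[-0.3,0,0,0,0]]'
```

```text
clock: 10.32
position: [0.4893, -0.1866, -0.0183]
orientation: [-3.141, 0.0, 3.062]
ft_force: [-1.0, -2.8, -0.1]
finger_gap: 0.0632
grasp_force: 1.4
clock: 10.9
position: [0.4892, -0.1865, -0.0183]
orientation: [-3.141, -0.0, 3.062]
ft_force: [-2.5, -4.6, 0.5]
finger_gap: 0.0599
grasp_force: 2.9
```

```bash
python3 -m jog '[[-0.3,0,-0.0005,0,0],[-0.3,0,-0.001,0,0],[-0.3,0,-0.001,0,0],[-0.3,0,-0.001,0,0]]'
python3 -m jog '[[-0.29,0,-0.0005,0,0],[-0.28,0,-0.001,0,0],[-0.27,0,-0.001,0,0],[-0.26,0,-0.001,0,0],[-0.26,0,-0.001,0,0]]'
```

```text
clock: 11.23
position: [0.4892, -0.1867, -0.0183]
orientation: [3.141, -0.0, 3.062]
ft_force: [-0.4, 1.7, 1.9]
finger_gap: 0.0595
grasp_force: 2.9
clock: 11.65
position: [0.4888, -0.1867, -0.0185]
orientation: [3.139, -0.001, 3.062]
ft_force: [-0.9, 6.3, 1.6]
finger_gap: 0.0581
grasp_force: 3.6
```

```bash
python3 -m jog '[[-0.26,0,0.0008,0,0],[-0.25,0,0.0008,0,0],[-0.24,0,0.0008,0,0],[-0.23,0,0.0008,0,0],[-0.22,0,0.0008,0,0],[-0.21,0,0.0008,0,0],[-0.2,0,0.0008,0,0],[-0.2,0,0.0008,0,0]]'
```

```text
clock: 12.32
position: [0.4886, -0.1866, -0.0185]
orientation: [3.14, -0.002, 3.062]
ft_force: [-1.8, 5.4, 3.6]
finger_gap: 0.0551
grasp_force: 8.7
```

```bash
python3 -m jog '[[-0.19,0,0,0,0],[-0.18,0,0,0,0],[-0.17,0,0,0,0],[-0.16,0,0,0,0],[-0.15,0,0,0,0],[-0.15,0,0,0,0]]'
```

```text
clock: 12.82
position: [0.4886, -0.1866, -0.0185]
orientation: [3.14, -0.002, 3.062]
ft_force: [-1.5, 6.0, 3.2]
finger_gap: 0.0546
grasp_force: 9.9
```

```bash
python3 -m jog '[[-0.15,0,0.0005,0,0],[-0.14,0,0.0005,0,0],[-0.13,0,0.0005,0,0],[-0.12,0,0.0005,0,0],[-0.11,0,0.0005,0,0],[-0.1,0,0.0005,0,0]]' 11
python3 -m jog '[[-0.09,0,0,0,0],[-0.07,0,0,0,0],[-0.05,0,0,0,0],[-0.05,0,0,0,0]]' 12
```

```text
clock: 13.32
position: [0.4886, -0.1865, -0.0185]
orientation: [3.141, -0.002, 3.062]
ft_force: [-2.9, 3.7, 2.7]
finger_gap: 0.0546
grasp_force: 10.9
clock: 13.65
position: [0.4886, -0.1865, -0.0185]
orientation: [3.141, -0.002, 3.062]
ft_force: [-3.1, 4.3, 3.5]
finger_gap: 0.0546
grasp_force: 11.9
```

```bash
python3 -m jog '[[-0.05,0,0,0,0],[-0.05,0,0,0,0],[-0.05,0,0,0,0]]' 13
python3 -m jog '[[-0.05,0,0,0,0],[-0.05,0,0,0,0],[-0.05,0,0,0,0]]' 14
python3 -m jog '[[-0.05,0,0,0,0],[-0.05,0,0,0,0],[-0.05,0,0,0,0]]' 15
```

```text
clock: 13.9
position: [0.4885, -0.1865, -0.0185]
orientation: [3.141, -0.002, 3.062]
ft_force: [-4.3, 4.2, 2.5]
finger_gap: 0.0541
grasp_force: 12.9
clock: 14.15
position: [0.4885, -0.1865, -0.0185]
orientation: [3.141, -0.002, 3.062]
ft_force: [-4.0, 4.6, 3.1]
finger_gap: 0.0538
grasp_force: 13.9
clock: 14.4
position: [0.4884, -0.1865, -0.0185]
orientation: [3.141, -0.002, 3.062]
ft_force: [-4.0, 4.0, 3.0]
finger_gap: 0.0536
grasp_force: 14.9
```

```bash
python3 -c "
from h import *
save('top','t2')
for n in ('top0','t2'):
    a=cv2.imread(f'pics/{n}.png')[140:180,380:450]
    h=cv2.cvtColor(a,cv2.COLOR_BGR2HSV)
    print(n)
    for r in (13,14,15,16):
        print(r+140,[tuple(int(q) for q in p) for p in a[r,14:30,::-1]])
"
```

```text
top0
153 [(104, 105, 107), (91, 96, 100), (67, 66, 71), (39, 36, 38), (26, 22, 27), (19, 17, 24), (34, 29, 28), (58, 45, 35), (87, 65, 45), (72, 44, 23), (104, 62, 37), (110, 67, 33), (89, 53, 27), (110, 71, 41), (91, 70, 53), (65, 60, 49)]
154 [(100, 100, 103), (55, 53, 59), (30, 25, 30), (23, 18, 20), (27, 24, 26), (17, 19, 12), (24, 17, 24), (21, 17, 9), (42, 33, 24), (65, 37, 15), (108, 65, 35), (117, 72, 34), (100, 59, 32), (115, 71, 36), (83, 63, 45), (73, 69, 59)]
155 [(97, 95, 99), (46, 46, 48), (19, 15, 15), (20, 18, 20), (26, 26, 26), (18, 16, 16), (32, 33, 30), (27, 26, 29), (33, 25, 30), (57, 34, 21), (107, 64, 31), (118, 74, 37), (116, 70, 33), (120, 75, 38), (90, 72, 57), (87, 83, 74)]
156 [(90, 91, 94), (37, 37, 37), (16, 17, 17), (25, 23, 22), (26, 27, 26), (24, 24, 24), (35, 31, 31), (26, 21, 21), (40, 34, 27), (50, 26, 2), (106, 65, 31), (112, 69, 35), (113, 70, 36), (114, 73, 39), (91, 75, 59), (90, 83, 72)]
t2
153 [(131, 131, 133), (131, 129, 132), (122, 122, 124), (59, 58, 63), (25, 28, 25), (25, 26, 27), (30, 28, 26), (32, 28, 31), (31, 27, 28), (47, 38, 28), (106, 67, 37), (123, 78, 38), (106, 66, 35), (125, 79, 45), (104, 77, 54), (91, 84, 73)]
154 [(129, 128, 130), (127, 125, 130), (104, 102, 104), (46, 47, 47), (29, 27, 27), (29, 25, 28), (24, 23, 20), (26, 24, 27), (27, 28, 26), (48, 37, 29), (105, 67, 40), (129, 81, 41), (116, 75, 39), (131, 84, 46), (104, 74, 51), (96, 90, 79)]
155 [(130, 128, 132), (127, 127, 129), (96, 94, 98), (40, 44, 41), (27, 27, 28), (32, 27, 28), (29, 27, 28), (28, 31, 29), (29, 23, 28), (52, 37, 27), (109, 68, 38), (124, 78, 43), (113, 72, 32), (126, 78, 39), (108, 82, 61), (84, 79, 70)]
156 [(130, 128, 131), (124, 123, 125), (68, 67, 67), (29, 27, 27), (25, 18, 24), (26, 30, 25), (28, 27, 28), (28, 26, 26), (28, 30, 28), (52, 32, 22), (114, 66, 35), (114, 70, 32), (110, 66, 34), (121, 75, 41), (95, 79, 59), (86, 82, 68)]
```

The orange stopper spans the same columns (403–408) before and after, and only the pad has advanced. It has not moved yet. I'll close by position in small steps, watching the force.

```bash
python3 -m jog '[[-0.165,0,0,0,0],[-0.16,0,0,0,0],[-0.155,0,0,0,0],[-0.155,0,0,0,0]]' 17
python3 -m jog '[[-0.15,0,0,0,0],[-0.145,0,0,0,0],[-0.14,0,0,0,0],[-0.14,0,0,0,0]]'
python3 -m jog '[[-0.135,0,0,0,0],[-0.13,0,0,0,0],[-0.13,0,0,0,0]]'
```

```text
clock: 14.78
position: [0.4884, -0.1865, -0.0185]
orientation: [3.141, -0.002, 3.062]
ft_force: [-4.2, 3.9, 3.7]
finger_gap: 0.0534
grasp_force: 11.5
clock: 15.12
position: [0.4883, -0.1865, -0.0185]
orientation: [3.141, -0.002, 3.062]
ft_force: [-4.4, 4.2, 3.2]
finger_gap: 0.0523
grasp_force: 14.0
clock: 15.37
position: [0.4882, -0.1864, -0.0185]
orientation: [3.14, -0.002, 3.062]
ft_force: [-4.9, 4.3, 3.1]
finger_gap: 0.0523
grasp_force: 15.4
```

```bash
python3 -m jog '[[-0.125,0,0,0,0],[-0.12,0,0,0,0],[-0.12,0,0,0,0]]'
python3 -m jog '[[-0.115,0,0,0,0],[-0.11,0,0,0,0],[-0.11,0,0,0,0]]'
python3 -m jog '[[-0.105,0,0,0,0],[-0.1,0,0,0,0],[-0.1,0,0,0,0]]'
```

```text
clock: 15.62
position: [0.4881, -0.1864, -0.0185]
orientation: [3.14, -0.002, 3.062]
ft_force: [-5.1, 3.3, 3.6]
finger_gap: 0.0516
grasp_force: 15.7
clock: 15.87
position: [0.4881, -0.1864, -0.0185]
orientation: [3.14, -0.003, 3.062]
ft_force: [-4.7, 3.7, 4.3]
finger_gap: 0.0513
grasp_force: 16.0
clock: 16.12
position: [0.488, -0.1865, -0.0185]
orientation: [3.14, -0.003, 3.062]
ft_force: [-5.6, 4.8, 3.5]
finger_gap: 0.0506
grasp_force: 16.3
```

It is now sliding: the force is flat at about 16 N while the gap falls. Continuing.

```bash
python3 -m jog '[[-0.09,0,0,0,0],[-0.08,0,0,0,0],[-0.07,0,0,0,0],[-0.07,0,0,0,0]]' 19
python3 -m jog '[[-0.06,0,0,0,0],[-0.05,0,0,0,0],[-0.05,0,0,0,0]]' 20
python3 -m jog '[[-0.045,0,0,0,0],[-0.04,0,0,0,0],[-0.035,0,0,0,0],[-0.035,0,0,0,0]]' 20
```

```text
clock: 16.45
position: [0.4878, -0.1864, -0.0185]
orientation: [3.14, -0.003, 3.062]
ft_force: [-6.0, 4.5, 4.9]
finger_gap: 0.0492
grasp_force: 15.0
clock: 16.7
position: [0.4877, -0.1864, -0.0185]
orientation: [3.14, -0.003, 3.062]
ft_force: [-6.2, 4.5, 5.5]
finger_gap: 0.0482
grasp_force: 16.5
clock: 17.03
position: [0.4876, -0.1864, -0.0185]
orientation: [3.14, -0.004, 3.062]
ft_force: [-7.7, 4.6, 4.7]
finger_gap: 0.0477
grasp_force: 17.8
```

```bash
python3 -m jog '[[-0.03,0,0,0,0],[-0.025,0,0,0,0],[-0.025,0,0,0,0]]' 20
python3 -m jog '[[-0.02,0,0,0,0],[-0.015,0,0,0,0],[-0.015,0,0,0,0]]' 20
python3 -c "
from h import *
save('top','t3')
a=cv2.imread('pics/t3.png')
for r in (153,154,155,156): print(r,[tuple(int(q) for q in p) for p in a[r,394:410,::-1]])
"
```

```text
clock: 17.28
position: [0.4875, -0.1864, -0.0185]
orientation: [3.14, -0.004, 3.062]
ft_force: [-7.2, 4.1, 5.5]
finger_gap: 0.0473
grasp_force: 19.4
clock: 17.53
position: [0.4875, -0.1864, -0.0185]
orientation: [3.14, -0.004, 3.062]
ft_force: [-7.4, 3.7, 5.4]
finger_gap: 0.0474
grasp_force: 20.0
153 [(129, 127, 129), (131, 130, 132), (129, 128, 130), (119, 117, 121), (54, 53, 55), (29, 30, 26), (23, 21, 23), (23, 27, 26), (33, 30, 31), (26, 24, 22), (47, 30, 26), (104, 65, 36), (123, 80, 41), (101, 78, 56), (95, 92, 82), (95, 92, 80)]
154 [(127, 128, 128), (130, 131, 132), (127, 124, 128), (105, 102, 105), (47, 47, 45), (29, 30, 28), (27, 28, 24), (24, 20, 22), (25, 21, 19), (33, 31, 31), (47, 26, 12), (113, 71, 41), (129, 80, 45), (105, 80, 57), (97, 92, 80), (99, 97, 85)]
155 [(129, 127, 129), (129, 127, 132), (127, 123, 128), (97, 94, 96), (30, 37, 34), (29, 26, 23), (29, 28, 30), (29, 29, 28), (31, 22, 29), (25, 23, 25), (52, 34, 24), (107, 65, 33), (123, 78, 42), (105, 82, 64), (94, 87, 77), (98, 96, 84)]
156 [(127, 124, 126), (127, 124, 128), (117, 116, 120), (69, 67, 68), (26, 23, 27), (23, 25, 21), (25, 25, 23), (29, 26, 23), (33, 28, 31), (36, 28, 26), (61, 41, 26), (117, 75, 41), (116, 75, 40), (93, 75, 57), (87, 83, 74), (95, 95, 81)]
```

The visible orange has shrunk from about 4.7 px to 2.5 px (about 5 mm), which is the head alone. The stopper is home, and tooth 0.08 (gap 49.4 mm) has been passed. A slight extra squeeze, then release.

```bash
python3 -m jog '[[-0.02,0,0,0,0],[-0.015,0,0,0,0],[-0.015,0,0,0,0]]' 22
python3 -m jog '[[-0.03,0,0,0,0],[-0.05,0,0,0,0],[-0.07,0,0,0,0],[-0.09,0,0,0,0],[-0.12,0,0,0,0],[-0.15,0,0,0,0],[-0.2,0,0,0,0],[-0.25,0,0,0,0],[-0.35,0,0,0,0],[-0.4,0,0,0,0]]'
python3 -m jog '[[-0.5,0,0,0,0],[-0.6,0,0,0,0],[-0.7,0,0,0,0],[-0.7,0,0,0,0],[-0.7,0,0,0,0],[-0.7,0,0,0,0],[-0.7,0,0,0,0],[-0.7,0,0,0,0]]'
python3 -c "
from h import *
save('top','t4');save('wrist','w6')
a=cv2.imread('pics/t4.png')
for r in (154,155): print(r,[tuple(int(q) for q in p) for p in a[r,394:410,::-1]])
k=np.hstack([cv2.resize(a[130:265,370:470],(440,594),interpolation=2),cv2.resize(cv2.imread('pics/w6.png')[100:300,240:360],(356,594),interpolation=2)])
cv2.imwrite('pics/k.png',k)
"
```

```text
clock: 17.83
position: [0.4875, -0.1863, -0.0185]
orientation: [3.14, -0.004, 3.062]
ft_force: [-7.5, 3.7, 5.0]
finger_gap: 0.0469
grasp_force: 20.9
clock: 18.67
position: [0.4896, -0.1873, -0.0183]
orientation: [-3.141, 0.001, 3.062]
ft_force: [0.8, 0.5, 0.7]
finger_gap: 0.0629
grasp_force: 0.0
clock: 19.33
position: [0.4894, -0.187, -0.0183]
orientation: [3.142, 0.0, 3.062]
ft_force: [-0.3, -0.1, -0.1]
finger_gap: 0.0781
grasp_force: 0.0
154 [(129, 125, 130), (130, 129, 132), (129, 127, 131), (101, 99, 102), (44, 44, 43), (26, 23, 16), (22, 19, 13), (28, 30, 24), (28, 29, 30), (25, 29, 24), (36, 27, 29), (81, 53, 32), (129, 82, 43), (110, 75, 49), (93, 84, 74), (92, 91, 80)]
155 [(129, 129, 131), (131, 129, 131), (127, 126, 129), (72, 70, 73), (29, 26, 28), (31, 29, 30), (26, 23, 25), (32, 28, 30), (31, 28, 29), (22, 21, 20), (41, 31, 22), (86, 55, 29), (125, 79, 44), (111, 76, 45), (101, 91, 78), (97, 97, 82)]
```

The ratchet holds: the pad columns are unchanged with the hand off for over 0.6 s. Now over the tail, with the fingers shut.

```bash
python3 -m jog '[[-0.7,0,0,-0.02,0],[-0.7,0,0,-0.04,0],[-0.3,0,0,-0.05,0],[0.2,0.01,0,-0.05,0],[0.6,0.02,-0.008,-0.05,0],[1,0.0355,-0.0139,-0.05,0],[1,0.0355,-0.0139,-0.05,0],[1,0.0355,-0.0139,-0.05,0],[1,0.0355,-0.0139,-0.04,0],[1,0.0355,-0.0139,-0.04,0]]' 8
python3 -m jog '[[1,0,0,0.003,0],[1,0,0,0.006,0],[1,0,0,0.009,0],[1,0,0,0.009,0]]'
python3 -c "
from h import *
save('wrist','w7');print(json.load(open('pics/w7.json'))['pos'])"
```

```text
clock: 20.27
position: [0.4525, -0.1977, 0.0201]
orientation: [3.141, -0.002, 3.062]
ft_force: [-0.1, 0.8, -0.4]
finger_gap: 0.0288
grasp_force: 0.0
clock: 20.6
position: [0.4532, -0.1983, 0.0124]
orientation: [-3.141, 0.0, 3.062]
ft_force: [0.0, -1.4, 5.1]
finger_gap: 0.0033
grasp_force: 2.1
[0.4531900859598945, -0.1982785066890303, 0.012429153466112335]
```

```bash
python3 -m jog '[[1,0,0,0,0],[1,0,0,0,0],[1,0,0,0,0]]'
python3 -m jog '[[1,0,0,0.001,0],[1,0,0,0.001,0],[1,0,0,0.001,0]]'
```

```text
clock: 20.9
position: [0.4532, -0.1983, 0.013]
orientation: [-3.141, 0.001, 3.062]
ft_force: [0.1, -1.3, 4.7]
finger_gap: 0.0006
grasp_force: 1.9
clock: 21.15
position: [0.4531, -0.1983, 0.0119]
orientation: [-3.141, 0.001, 3.062]
ft_force: [0.3, -1.4, 4.3]
finger_gap: 0.0002
grasp_force: 2.2
```

```bash
python3 -m jog '[[1,0,0,0.001,0],[1,0,0,0.002,0],[1,0,0,0.003,0],[1,0,0,0.003,0]]'
python3 -m jog '[[1,0,0,0.001,0],[1,0,0,0.002,0],[1,0,0,0.002,0]]'
```

```text
clock: 21.48
position: [0.4531, -0.1983, 0.0088]
orientation: [-3.141, 0.001, 3.062]
ft_force: [1.5, -1.1, 7.0]
finger_gap: 0.0002
grasp_force: 3.1
clock: 21.73
position: [0.4532, -0.1982, 0.0069]
orientation: [-3.141, 0.001, 3.062]
ft_force: [-0.7, -1.2, 7.1]
finger_gap: 0.0004
grasp_force: 3.6
```

```bash
python3 -m jog '[[1,0,0,0.001,0],[1,0,0,0.002,0],[1,0,0,0.002,0],[1,0,0,0.002,0]]'
python3 -c "
from h import *
save('top','t5')
for n in ('t4','t5'):
  a=cv2.imread(f'pics/{n}.png')
  for r in (154,155): print(r,[int(p) for p in a[r,388:412,2]],[int(p) for p in a[r,428:450,2]])
"
```

```text
clock: 22.07
position: [0.4533, -0.1983, 0.0051]
orientation: [-3.141, 0.001, 3.062]
ft_force: [0.7, -1.6, 9.6]
finger_gap: 0.0005
grasp_force: 4.1
154 [107, 124, 130, 130, 127, 128, 129, 130, 129, 101, 44, 26, 22, 28, 28, 25, 36, 81, 129, 110, 93, 92, 129, 154] [137, 52, 17, 36, 55, 77, 111, 127, 127, 130, 127, 131, 130, 130, 125, 80, 99, 120, 143, 164, 168, 168]
155 [116, 117, 129, 131, 129, 125, 129, 131, 127, 72, 29, 31, 26, 32, 31, 22, 41, 86, 125, 111, 101, 97, 141, 158] [132, 54, 26, 30, 32, 80, 123, 128, 128, 127, 127, 128, 129, 130, 120, 78, 100, 124, 141, 165, 169, 168]
154 [125, 123, 126, 125, 127, 125, 105, 69, 37, 31, 27, 25, 25, 30, 79, 149, 100, 89, 126, 110, 82, 88, 127, 153] [138, 101, 58, 39, 39, 46, 100, 159, 166, 163, 156, 145, 137, 135, 139, 153, 161, 165, 158, 156, 157, 163]
155 [127, 125, 126, 125, 126, 128, 105, 49, 20, 28, 29, 31, 19, 25, 72, 153, 102, 87, 120, 105, 85, 84, 110, 151] [135, 74, 29, 27, 19, 29, 62, 128, 156, 134, 131, 124, 125, 124, 125, 133, 146, 155, 123, 123, 129, 155]
```

The pads have sprung back to their fully open columns (395–396, as at the start). Lifting, then over the mould.

```bash
python3 -m jog '[[1,0,0,-0.005,0],[1,0,0,-0.01,0],[1,0,0,-0.015,0],[1,0,0,-0.04,0],[0.5,0,0,-0.08,0],[0,0,0,-0.12,0],[-0.5,0,0,-0.13,0],[-1,0,0,-0.13,0],[-1,0,0,-0.13,0],[-1,0,0,-0.13,0]]'
python3 -c "
from h import *
save('top','t6');save('wrist','w8')
for n in ('top0','t6'):
  a=cv2.imread(f'pics/{n}.png')
  for r in (154,155): print(n,r,[int(p) for p in a[r,388:412,2]])
crop('t6','c6',370,130,470,265,4)
# mould/clamp geometry estimates
pv=np.array([.581,-.193]);
for y in(-.077,-.083): print(pv+.082*np.array([np.cos(y),np.sin(y)]))
a=cv2.imread('pics/t6.png')
for r in (146,152,157): print(r,[int(p) for p in a[r,400:440,1]])
for c in (416,420,424): print(c,[int(p) for p in a[135:180,c,1]])
"
```

```text
clock: 22.95
position: [0.4516, -0.1972, 0.1331]
orientation: [3.14, -0.003, 3.062]
ft_force: [-0.4, 0.2, -0.4]
finger_gap: 0.0355
grasp_force: 0.0
top0 154 [118, 117, 116, 119, 119, 118, 100, 55, 30, 23, 27, 17, 24, 21, 42, 65, 108, 117, 100, 115, 83, 73, 82, 136]
top0 155 [117, 120, 117, 116, 119, 116, 97, 46, 19, 20, 26, 18, 32, 27, 33, 57, 107, 118, 116, 120, 90, 87, 85, 137]
t6 154 [125, 128, 124, 125, 127, 124, 108, 63, 39, 30, 29, 26, 27, 29, 80, 148, 103, 90, 126, 106, 81, 90, 125, 152]
t6 155 [124, 125, 123, 126, 127, 127, 104, 51, 24, 30, 25, 28, 24, 26, 73, 154, 106, 85, 121, 108, 85, 83, 115, 156]
[ 0.66275703 -0.19930776]
[ 0.66271771 -0.19979819]
146 [80, 75, 62, 56, 53, 65, 103, 83, 76, 78, 101, 144, 155, 153, 151, 153, 154, 151, 146, 143, 141, 146, 150, 155, 154, 155, 154, 152, 139, 76, 67, 55, 77, 106, 111, 129, 131, 132, 133, 131]
152 [66, 102, 125, 131, 110, 63, 69, 72, 77, 88, 118, 150, 157, 152, 141, 98, 91, 91, 92, 90, 91, 91, 90, 92, 101, 140, 151, 151, 132, 88, 73, 67, 69, 74, 92, 124, 128, 127, 127, 125]
157 [25, 36, 63, 84, 56, 61, 70, 68, 93, 86, 125, 152, 154, 154, 155, 156, 156, 150, 147, 141, 144, 148, 153, 152, 152, 153, 151, 153, 131, 54, 21, 27, 24, 24, 28, 41, 86, 118, 120, 122]
416 [131, 129, 135, 136, 134, 134, 147, 150, 154, 154, 155, 154, 145, 110, 92, 90, 89, 91, 88, 100, 125, 151, 156, 155, 154, 152, 153, 139, 91, 62, 60, 61, 58, 60, 59, 91, 136, 121, 84, 98, 111, 114, 110, 117, 115]
420 [128, 130, 132, 134, 135, 132, 145, 155, 153, 156, 153, 141, 101, 92, 87, 89, 92, 91, 88, 86, 92, 106, 144, 152, 152, 152, 154, 145, 116, 67, 58, 62, 66, 64, 67, 80, 106, 110, 94, 92, 109, 112, 114, 114, 115]
424 [130, 132, 135, 136, 133, 131, 140, 152, 152, 153, 155, 154, 154, 145, 125, 106, 101, 101, 108, 130, 153, 153, 152, 154, 153, 153, 152, 147, 131, 74, 62, 63, 77, 79, 81, 78, 81, 101, 110, 114, 113, 115, 111, 114, 115]
```

View pics/c6.png

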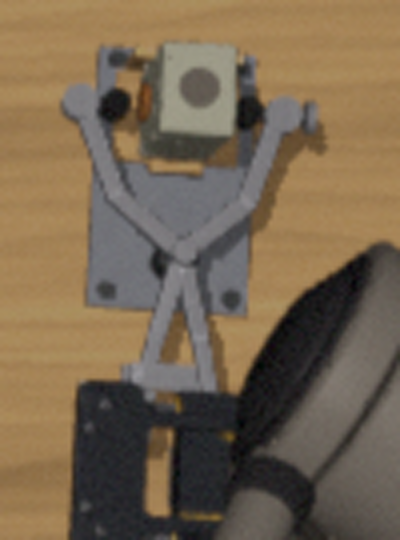

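The view shows the clamp fully open, with the mould in its cradle and the stopper disc (crop 145,100) flat on the plaster. I'll work out the moves to the mould and the gap.

```bash
python3 -c "
from h import *
s=monitor.state();print(s['joint_positions'].round(3),s['position'].round(4),s['orientation'].round(3))
m=px2w('t6',419.4,152,.087);print('mould',m)
print('blocks',px2w('top0',395,124,.03),px2w('top0',437,123,.03))
print('cups',px2w('top0',290,216,.068),px2w('top0',199.5,216.5,.068))
d=m-s['position'];y=s['orientation'][2];print('tool d',d[0]*np.cos(y)+d[1]*np.sin(y),d[0]*np.sin(y)-d[1]*np.cos(y))
"
```

```text
[-0.568  0.346  1.697  0.     1.102 -2.059] [ 0.4517 -0.1973  0.1329] [ 3.140e+00 -3.000e-03  3.062e+00]
mould [ 0.6618614  -0.19765587  0.087     ]
blocks [ 0.739622   -0.15705426  0.03      ] [ 0.74026834 -0.25125449  0.03      ]
cups [0.5327237  0.07754585 0.068     ] [0.53480664 0.2691429  0.068     ]
tool d -0.2094944587226473 0.016441298596514477
```

```bash
python3 -m jog '[[-0.55,-0.04,0.0165,0,7],[-0.55,-0.08,0.0165,0,14],[-0.55,-0.12,0.0165,0,21],[-0.55,-0.16,0.0165,0,28],[-0.55,-0.19,0.0165,0,35],[-0.55,-0.2095,0.0165,0,42],[-0.55,-0.2095,0.0165,0,49],[-0.55,-0.2095,0.0165,0,56],[-0.55,-0.2095,0.0165,0,63],[-0.55,-0.2095,0.0165,0,70]]' 10
python3 -m jog '[[-0.55,0,0,0,7],[-0.55,0,0,0,14],[-0.55,0,0,0,20],[-0.55,0,0,0,20],[-0.55,0,0,0,20]]'
```

```text
clock: 23.88
position: [0.6623, -0.198, 0.1323]
orientation: [-3.139, -0.002, 1.834]
ft_force: [0.1, 0.2, 0.6]
finger_gap: 0.0712
grasp_force: 0.0
clock: 24.3
position: [0.6624, -0.1981, 0.1332]
orientation: [-3.139, -0.001, 1.494]
ft_force: [0.3, 0.5, 0.3]
finger_gap: 0.071
grasp_force: 0.0
```

```bash
python3 -m jog '[[-0.55,0,0,0.035,0],[-0.55,0,0,0.06,0],[-0.55,0,0,0.075,0],[-0.55,0,0,0.08,0],[-0.55,0,0,0.085,0],[-0.55,0,0,0.085,0]]'
python3 -m jog '[[-0.55,0,0,0.007,0],[-0.55,0,0,0.014,0],[-0.55,0,0,0.021,0],[-0.55,0,0,0.021,0]]'
python3 -m jog '[[-0.45,0,0,0,0],[-0.3,0,0,0,0],[-0.2,0,0,0,0],[-0.15,0,0,0,0],[-0.13,0,0,0,0],[-0.11,0,0,0,0],[-0.09,0,0,0,0],[-0.07,0,0,0,0]]' 8
```

```text
clock: 24.8
position: [0.6629, -0.1983, 0.0492]
orientation: [-3.141, -0.0, 1.492]
ft_force: [0.3, -0.1, -0.5]
finger_gap: 0.0714
grasp_force: 0.0
clock: 25.13
position: [0.6621, -0.198, 0.0271]
orientation: [-3.139, -0.001, 1.491]
ft_force: [-1.4, -0.1, -0.3]
finger_gap: 0.0713
grasp_force: 0.0
clock: 25.8
position: [0.6628, -0.1983, 0.0288]
orientation: [-3.141, -0.0, 1.491]
ft_force: [-1.3, 0.6, 1.6]
finger_gap: 0.0503
grasp_force: 8.0
```

Gripped at 50 mm. Firming the grip and lifting.

```bash
python3 -m jog '[[0.1,0,0,0,0],[0.1,0,0,0,0],[0.1,0,0,-0.003,0],[0.1,0,0,-0.008,0],[0.1,0,0,-0.016,0],[0.1,0,0,-0.03,0],[0.1,0,0,-0.05,0],[0.1,0,0,-0.075,0],[0.1,0,0,-0.1,0],[0.1,0,0,-0.12,0]]' 25
python3 -m jog '[[0.1,0,0,0,0],[0.1,0,0,0,0]]'
```

```text
clock: 26.63
position: [0.6635, -0.1985, 0.1515]
orientation: [3.139, 0.001, 1.491]
ft_force: [2.3, -0.1, -3.1]
finger_gap: 0.05
grasp_force: 25.0
clock: 26.8
position: [0.6636, -0.1986, 0.15]
orientation: [3.139, 0.001, 1.491]
ft_force: [-0.3, 0.2, -2.9]
finger_gap: 0.0498
grasp_force: 25.0
```

```bash
python3 -m jog '[[0.1,0.01,-0.005,0,0],[0.1,0.035,-0.015,0,0],[0.1,0.07,-0.03,0,0],[0.1,0.105,-0.043,0,0],[0.1,0.14,-0.057,0,0],[0.1,0.175,-0.071,0,0],[0.1,0.21,-0.085,0,0],[0.1,0.245,-0.099,0,0],[0.1,0.28,-0.113,0,0],[0.1,0.31,-0.125,0,0]]'
python3 -m jog '[[0.1,0.025,-0.01,0,0],[0.1,0.042,-0.016,0,0],[0.1,0.052,-0.02,0,0],[0.1,0.052,-0.02,0,0],[0.1,0.052,-0.02,0,0]]'
python3 -c "
from h import *
save('top','t7');s=monitor.state();print(s['position'])
a=cv2.imread('pics/t7.png');b=cv2.imread('pics/top0.png')
print([int(p) for p in cv2.absdiff(a,b).max(2)[216,180:320]])
"
```

```text
clock: 27.63
position: [0.5607, 0.1228, 0.1467]
orientation: [-3.138, 0.0, 1.491]
ft_force: [0.2, -0.1, -2.8]
finger_gap: 0.0497
grasp_force: 25.0
clock: 28.05
position: [0.5469, 0.1737, 0.1477]
orientation: [-3.14, 0.001, 1.492]
ft_force: [0.4, -0.3, -3.3]
finger_gap: 0.0503
grasp_force: 25.0
[0.54731204 0.17303418 0.14793733]
[16, 17, 14, 16, 12, 12, 13, 12, 27, 98, 113, 108, 88, 79, 70, 72, 62, 22, 19, 16, 18, 16, 14, 12, 17, 46, 54, 75, 81, 87, 85, 88, 93, 37, 9, 18, 26, 29, 36, 38, 31, 23, 39, 47, 39, 35, 40, 36, 34, 32, 28, 31, 34, 38, 38, 41, 46, 53, 60, 76, 83, 99, 120, 130, 136, 129, 100, 81, 48, 13, 18, 17, 18, 24, 16, 17, 14, 10, 32, 43, 38, 40, 42, 40, 43, 39, 41, 42, 40, 42, 44, 41, 44, 44, 36, 3, 9, 9, 17, 12, 15, 19, 15, 4, 39, 47, 47, 44, 45, 46, 46, 47, 48, 48, 47, 46, 48, 50, 48, 49, 48, 32, 29, 43, 35, 3, 13, 13, 11, 9, 10, 15, 13, 15, 13, 4, 38, 40, 42, 42]
```

```bash
python3 -m jog '[[0.1,0,0,0.02,0],[0.1,0,0,0.05,0],[0.1,0,0,0.075,0],[0.1,0,0,0.092,0],[0.1,0,0,0.102,0],[0.1,0,0,0.106,0],[0.1,0,0,0.106,0],[0.1,0,0,0.106,0]]'
python3 -m jog '[[0.1,0,0,0.002,0],[0.1,0,0,0.004,0],[0.1,0,0,0.004,0]]'
```

```text
clock: 28.77
position: [0.5483, 0.1737, 0.0436]
orientation: [3.14, -0.0, 1.49]
ft_force: [0.7, -0.1, -3.2]
finger_gap: 0.0498
grasp_force: 25.0
clock: 29.02
position: [0.5475, 0.1741, 0.0391]
orientation: [3.141, -0.0, 1.491]
ft_force: [-0.5, 0.4, -3.5]
finger_gap: 0.0497
grasp_force: 25.0
```

```bash
python3 -m jog '[[0.1,0,0,0.001,0],[0.1,0,0,0.002,0],[0.1,0,0,0.003,0],[0.1,0,0,0.003,0]]'
python3 -m jog '[[0.1,0,0,0.001,0],[0.1,0,0,0.001,0]]'
```

```text
clock: 29.35
position: [0.5472, 0.1741, 0.0355]
orientation: [-3.141, 0.0, 1.491]
ft_force: [-0.3, -0.3, -3.4]
finger_gap: 0.0498
grasp_force: 25.0
clock: 29.52
position: [0.5474, 0.1741, 0.0348]
orientation: [3.141, -0.0, 1.491]
ft_force: [-0.4, -0.4, -2.2]
finger_gap: 0.0499
grasp_force: 25.0
```

Touching now (the carried load is falling). A bit further down, release slowly, then retreat.

```bash
python3 -m jog '[[0.1,0,0,0.001,0],[0.1,0,0,0.001,0],[0.1,0,0,0.001,0]]' 12
python3 -m jog '[[-0.1,0,0,0,0],[-0.12,0,0,0,0],[-0.15,0,0,0,0],[-0.2,0,0,0,0],[-0.3,0,0,0,0],[-0.4,0,0,0,0],[-0.5,0,0,0,0],[-0.5,0,0,0,0]]'
python3 -m jog '[[-0.5,0,0,-0.01,0],[-0.5,0,0,-0.03,0],[-0.5,0,0,-0.06,0],[-0.5,0,0,-0.1,0],[-0.5,0,0,-0.14,0],[-0.5,0,0,-0.15,0],[-0.5,0,0,-0.15,0],[-0.5,0,0,-0.15,0]]'
python3 -m jog '[[-0.5,-0.04,-0.04,0,0],[-0.5,-0.08,-0.08,0,0],[-0.5,-0.11,-0.11,0,0],[-0.5,-0.14,-0.14,0,0],[-0.5,-0.14,-0.14,0,0],[-0.5,-0.14,-0.14,0,0]]'
python3 -c "
from h import *
save('top','t8');save('side','s8')
a=cv2.imread('pics/t8.png').astype(int);b=cv2.imread('pics/top0.png').astype(int)
# mould: pale patch in gap
m=(a.min(2)>115)&(np.ptp(a,axis=2)<50)
r=m[165:260,222:272];ys,xs=np.nonzero(r)
if len(xs): 
  u,v=xs.min()+222,ys.min()+165;U,V=xs.max()+222,ys.max()+165;print(u,v,U,V,len(xs),px2w('t8',(u+U)/2,(v+V)/2,.093))
for r in(200,210): print([tuple(p[::-1]) for p in a[r,228:268:2].tolist()])
for n,(x0,y0,x1,y1) in dict(cupA=(272,200,308,234),cupB=(182,200,216,234),bowl=(300,86,348,132),brush=(314,246,344,328)).items():
  t=cv2.imread('pics/top0.png')[y0:y1,x0:x1];w=cv2.imread('pics/t8.png')[y0-8:y1+8,x0-8:x1+8]
  q=cv2.matchTemplate(w,t,5);print(n,cv2.minMaxLoc(q)[1],cv2.minMaxLoc(q)[3])
"
```

```text
clock: 29.77
position: [0.5475, 0.1741, 0.0348]
orientation: [3.141, -0.0, 1.491]
ft_force: [-2.2, -0.7, 5.7]
finger_gap: 0.0499
grasp_force: 12.0
clock: 30.43
position: [0.5473, 0.1741, 0.0337]
orientation: [-3.142, -0.0, 1.491]
ft_force: [0.7, -1.1, -0.7]
finger_gap: 0.0683
grasp_force: 0.0
clock: 31.1
position: [0.5473, 0.1741, 0.1844]
orientation: [3.14, -0.0, 1.491]
ft_force: [-0.2, -0.0, -0.3]
finger_gap: 0.0689
grasp_force: 0.0
clock: 31.6
position: [0.3909, 0.0437, 0.1819]
orientation: [-3.135, 0.001, 1.489]
ft_force: [0.9, 0.0, -0.6]
finger_gap: 0.0687
grasp_force: 0.0
233 197 251 220 326 [0.54756773 0.17503636 0.093     ]
[(155, 125, 91), (156, 130, 93), (154, 127, 89), (149, 139, 119), (157, 153, 135), (156, 154, 136), (157, 153, 137), (155, 153, 135), (156, 154, 136), (154, 151, 134), (155, 153, 135), (157, 155, 136), (128, 125, 109), (72, 65, 56), (144, 119, 86), (156, 129, 90), (158, 130, 92), (157, 129, 92), (156, 127, 88), (156, 127, 91)]
[(151, 124, 87), (151, 126, 89), (151, 127, 93), (156, 155, 137), (157, 155, 136), (120, 114, 102), (114, 104, 97), (112, 104, 97), (111, 105, 96), (116, 109, 100), (154, 150, 132), (153, 152, 132), (74, 73, 61), (50, 46, 42), (67, 64, 56), (93, 75, 49), (99, 80, 57), (98, 78, 53), (100, 81, 60), (100, 77, 54)]
cupA 0.8374219536781311 (8, 8)
cupB 0.9979183673858643 (8, 8)
bowl 0.9958755373954773 (8, 8)
brush 0.2636180818080902 (7, 15)
```

```bash
python3 -c "
from plant import ctrl
print(ctrl.sign_off())"
```

```text
the job is handed in; nothing more can be done
None
```

I handed the job in at about 32 s. The stopper is home, the clamp held on its ratchet and then sprang fully open, and the mould stands upright in the gap between the cups. No verdict was returned, and the arm blocked the final check on the brush.

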